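# Start the bench timer against the beech stop

### The arm

A 6-joint arm with a two-finger parallel gripper is mounted at the origin on the work surface. World frame = base frame: x ahead of the robot, y to its left, z up, the work surface at z = 0. Lengths are in m, angles in rad, forces in N, time in s.
With the tool pointing down it reaches from about 0.3 to 0.875 m from the base axis. Payload 6.4 kg.
Tool frame: the origin (TCP) lies on the centre line of the jaws, within the pads' length; the fingertips stand 25 mm ahead of it and the grasp point (between the pads) lies 6 mm ahead of it; z points along the fingers, y is the line along which they close (so a half turn about z gives the same grasp; the last joint's range is limited). The gripper opens to 85 mm and grips with 20 to 120 N. Pads are 22 mm wide; open, the fingers measure 114 mm over their backs; the gripper's body (76 mm by 85 mm) begins 54 mm behind the grasp point. The pads swing forward as they close: fully open they stand 13 mm farther back than shut.
Start: joints at [1.069, 0.181, 1.607, -0, 1.354, -0.206], TCP at [0.168, 0.55, 0.256] pointing down, gripper open.
Joint ranges: [-2.99, 2.99], [-0.89, 2.07], [0.3, 2.58], [-1.14, 4.28], [0, 2.63], [-3.12, 3.12]. Speed limits (rad/s): [2.57, 2.57, 3.01, 3.14, 3.14, 3.14].

### API

Orientations are given as a rotation vector (axis times angle).
In Python, from bench import ctrl gives the robot as it stands.
- The arm moves only by the shell command python3 -m handwheel 'ROWS' [OPENING] [FORCE]. ROWS is JSON, a list of rows, each a list of 6 numbers: the shift along the tool's x, y, z in cm, then the turn, a rotation vector about the tool's x, y, z in rad. A call has 1 to 20 rows; each row shifts and turns the commanded pose from where the row before left it, along the tool's axes as they then stand; what a row does not reach is not made up. A row lasts 1/10 s, in which the tool goes at most 50 mm and 8.59 degrees, less where a joint would pass 70% of its speed; a pose out of reach is approached as far as the arm can. A call with a gripper value outside its range is refused whole. OPENING is the opening, from 0 (shut) to 1 (fully open), set as the call begins (- or left out, the last holds). The fingers move at their own pace and stop on an object; FORCE is the grip in N (left out, the last holds). Time passes only in rows, so rows that do not move let the fingers close. It gives the time, the measured TCP pose, the force, the opening and the grip force at its end, in the units of the state.
- ctrl.get_state(): the state, without advancing time (a new reading comes with each control period).
- ctrl.snapshot(name): name is "scene" or "top" or "wrist"; returns a dict with "img" (420x560x3 uint8, red, green, blue), "fx", "fy", "cx", "cy" (pixels), "k1" (the pictures are not rectified: a ray, as slopes to the right and down, at radius r is drawn at 1 + k1 r^2 times it, then the intrinsics apply), "rvec" (rotation vector, rad) and "tvec" (3), from world to camera coordinates, as OpenCV has them. Camera axes: x right, y down, z forward; pixel columns grow to the right and rows downward; lengths in m; the calibration is good to about 2 mm. A picture is of the moment at which its call begins. There is no depth.
- ctrl.job_done(): hands the job in; it is judged then, once.
The state is a dict: "time_s": time; "joint_positions": joint angles; "joint_vel": joint speeds; "tau": joint torques, N m; "ee_pos": TCP position; "eef_rot": TCP orientation; "ft_force": force on the tool from outside, world axes, zero at the start; "wrist_torque": the same for the moment, N m; "opening": opening from 0.0 (shut) to 1.0 (fully open); "gripper_force": force on a finger pad.
Only numpy, scipy, OpenCV 4.12 (cv2) and the standard library are available. Lean on these libraries where they do the work, as an engineer would, in place of code of your own. Each camera call takes 0.05 s, during which the arm holds its last target. There are 200 camera calls.

### The job

Two timers lie loose in front of the beech bench stop. Slide the rectangular one up against the stop, press the button in its near side fully in while the stop braces it, and keep it in for a second. Then let go, leaving that timer flat on the bench, square against the stop; do not disturb the round stopwatch.

Things in the scene. Friction and masses are not known exactly. Their poses are not given: they have to be found in the camera images.
- timer: Loose black box 60 mm deep (its x), 90 wide (y), 40 high, metal top plate, white dial; about 0.2 kg, slides at under 3 N. Origin: centre of its underside. +x faces the stop; the middle of the -x side carries the button, a steel plunger 24 mm across, axis along x, 21 mm above the underside, its end 44 mm from the origin when free. Starts 15 to 55 mm short of the stop, up to 9 degrees askew.
- plunger (a joint): Travel of the timer's button in m: 0 free, 0.007 fully in (towards the timer's +x). A spring returns it: about 3 N starts it moving, 5 N holds it fully in, so the unbraced timer slides away before the button gives.
- stop: Fixed beech strip on the bench, 50 mm thick (its x), 380 long (y), 45 high. Origin: centre of its underside. The flat face towards the robot is at its x = -25 mm; a timer square against it has its origin at x = -55 mm in the stop's frame, axes parallel. Either timer may be before the left (+y) or right half, centres about 190 mm apart; a small brass thumb nut between them is of no matter.
- stopwatch: The round steel stopwatch, loose, not to be disturbed: a disc 56 mm in diameter, 16 mm high, with a small crown out to 41 mm from its centre on its -x side. Origin: centre of its underside.

How it is judged:
On the way:
1. the timer's button is held fully in (at least 4.5 of its 7 mm) while the timer bears on the stop, for 0.4 s (value of joint plunger above 0.0045 m and contact force between timer and stop above 1.5 N), for 0.4 s.
At the end, for the whole second after the job is handed in: The button is out again (within 1.5 mm); the timer lies flat on the bench at rest, its far side within about 12 mm of the stop's face and square to it within 12 degrees, its centre within 170 mm of the stop's middle; the stopwatch lies within 20 mm of where it was (value of joint plunger below 0.0015 m and x of timer in the frame of stop between -0.067 and -0.045 m and y of timer in the frame of stop between -0.17 and 0.17 m and angle between the x axis of timer and the x axis of stop, either way round below 0.21 rad and angle between timer's own z axis and vertical below 0.1 rad and height (world z) of timer below 0.01 m and linear speed of timer below 0.01 m/s and distance of stopwatch from where it was at the start of the episode below 0.02 m); the robot touches nothing.
It fails at once if the round stopwatch is pushed more than 20 mm (distance of stopwatch from where it was at the start of the episode above 0.02 m).
It also fails if it takes over 32 s, if anything falls off the work surface, if the arm or the gripper's body presses on something with over 40 N, if the wrist force passes 120 N, or if a joint passes its speed limit or range.

## Working session

There is one attempt and no reset: what is moved stays moved. The work goes in short steps, Python scripts to look and compute and a shell command to move; the robot and the scene stay as the last step left them, time stands still between calls to the robot, and variables do not carry over. Pictures are saved under pics/ and viewed, at most 10 in all, crops included, and the job is handed in when it is done.

```bash
mkdir -p pics
cat > h.py <<'E'
import numpy as np,cv2
from bench import ctrl
from scipy.spatial.transform import Rotation as R
def snap(n,f):
    s=ctrl.snapshot(n); cv2.imwrite('pics/'+f+'.png',cv2.cvtColor(s['img'],cv2.COLOR_RGB2BGR)); 
    np.save('pics/'+f+'.npy',s,allow_pickle=True); return s
def load(f): return np.load('pics/'+f+'.npy',allow_pickle=True).item()
def ray(s,px,z):
    px=np.atleast_2d(px).astype(float); d=(px-[s['cx'],s['cy']])/[s['fx'],s['fy']]
    u=d.copy()
    for _ in range(20): u=d/(1+s['k1']*(u**2).sum(1,keepdims=True))
    M=R.from_rotvec(s['rvec']).as_matrix(); c=-M.T@np.array(s['tvec'])
    w=np.c_[u,np.ones(len(u))]@M
    return c+w*((z-c[2])/w[:,2])[:,None]
E
python3 - <<'E'
from h import *
for n in('top','scene'):
    s=snap(n,n+'0'); print(n,s['tvec'],s['rvec'],s['k1'])
st=ctrl.get_state();print(st['time_s'],st['ee_pos'],st['eef_rot'],R.from_rotvec(st['eef_rot']).as_matrix().round(3))
E
```

```text
top [0.00773417 0.61516417 0.75398875] [ 2.2018345  -2.2010887   0.08081164] -0.17390715035131887
scene [-0.34078265 -0.43428665  0.97620965] [ 2.29393829  1.29395866 -0.36520535] -0.12180760152507034
0.1 [0.16735589 0.54962364 0.25545833] [-4.62779989e-01 -3.10674846e+00  2.40592029e-03] [[-0.957  0.291 -0.001]
 [ 0.291  0.957 -0.001]
 [ 0.    -0.002 -1.   ]]
```

View pics/top0.png

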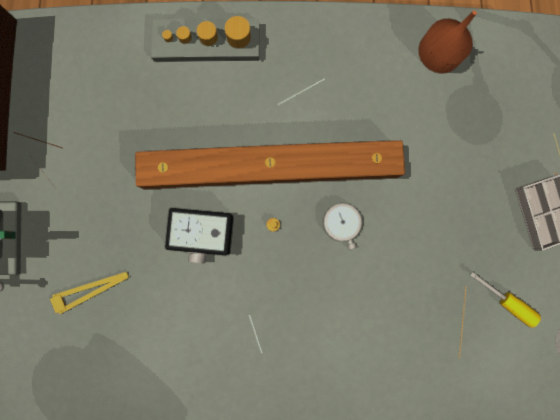

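View pics/scene0.png

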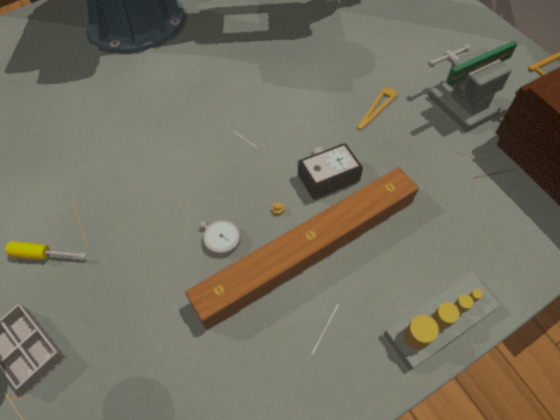

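The top view shows the stop from (137,168) to (403,158), the timer at (199,232) with its button at (197,258), and the stopwatch at (343,222). The scene view agrees with this layout. Next I'll measure the poses.

Run:
```python
from h import *
s=load('top0'); im=s['img']; hsv=cv2.cvtColor(im,cv2.COLOR_RGB2HSV)
def big(m,box):
    k=np.zeros_like(m);x0,y0,x1,y1=box;k[y0:y1,x0:x1]=m[y0:y1,x0:x1]
    c=max(cv2.findContours(k,cv2.RETR_EXTERNAL,cv2.CHAIN_APPROX_NONE)[0],key=cv2.contourArea);return c[:,0]
st=big(((hsv[...,0]<15)&(hsv[...,1]>120)&(hsv[...,2]>60)).astype(np.uint8)*255,(120,125,420,200))
dark=big((im.max(2)<45).astype(np.uint8)*255,(150,195,250,262))
white=big(((im.min(2)>130)).astype(np.uint8)*255,(160,200,240,256))
for n,c,z in(('stop',st,.045),('dark',dark,.04),('white',white,.04)):
    w=ray(s,c,z)[:,:2].astype(np.float32); r=cv2.minAreaRect(w); print(n,r, 'px',cv2.minAreaRect(c))
    print(cv2.boxPoints(r).round(4).tolist())
# stop edges: fit line on near / far edges at top
for n,ya,yb in(('top far',0,0),):
    cols=range(160,390,5)
    far=[[c,st[st[:,0]==c][:,1].min()] for c in cols]; near=[[c,st[st[:,0]==c][:,1].max()] for c in cols]
    for nm,e,z in(('far',far,.045),('near z.045',near,.045),('near z0',near,0)):
        w=ray(s,e,z); p=np.polyfit(w[:,1],w[:,0],1); print(nm,p, 'yaw',-np.arctan(p[0]))
print('watch',ray(s,[343,222],.016),'btn tip',ray(s,[197,262],.021), 'nut',ray(s,[273,225],.01))
cv2.imwrite('pics/c.png',cv2.cvtColor(cv2.resize(im[195:275,150:250],None,fx=6,fy=6,interpolation=cv2.INTER_CUBIC),cv2.COLOR_RGB2BGR))
```

```text
stop ((0.6850029826164246, 0.02281966805458069), (0.050681788474321365, 0.37857410311698914), 2.6233394145965576) px ((269.5107421875, 163.03970336914062), (36.017696380615234, 268.6252746582031), 87.44384765625)
[[0.6510000228881836, 0.21070000529289246], [0.66839998960495, -0.16740000247955322], [0.718999981880188, -0.16509999334812164], [0.70169997215271, 0.21310000121593475]]
dark ((0.5898576974868774, 0.12137549370527267), (0.09064776450395584, 0.05847452953457832), 84.4845962524414) px ((199.1287078857422, 231.21287536621094), (64.57791137695312, 41.99057388305664), 5.710593223571777)
[[0.5564000010490417, 0.07909999787807465], [0.6146000027656555, 0.07349999994039536], [0.6233000159263611, 0.16369999945163727], [0.5651000142097473, 0.16930000483989716]]
white ((0.590118408203125, 0.12349142134189606), (0.07632441818714142, 0.046230439096689224), 84.54149627685547) px ((197.55447387695312, 230.95542907714844), (54.42853546142578, 33.2342414855957), 5.710593223571777)
[[0.5634999871253967, 0.0877000018954277], [0.609499990940094, 0.08330000191926956], [0.6168000102043152, 0.15929999947547913], [0.5706999897956848, 0.16369999945163727]]
far [-0.04537234  0.71057721] yaw 0.04534123843424873
near z.045 [-0.04707065  0.66177079] yaw 0.047035929208022305
near z0 [-0.04707065  0.66715149] yaw 0.04703592920802084
watch [[ 0.60377368 -0.08291559  0.016     ]] btn tip [[0.546329   0.12652387 0.021     ]] nut [[0.59964349 0.01808025 0.01      ]]
```

View pics/c.png

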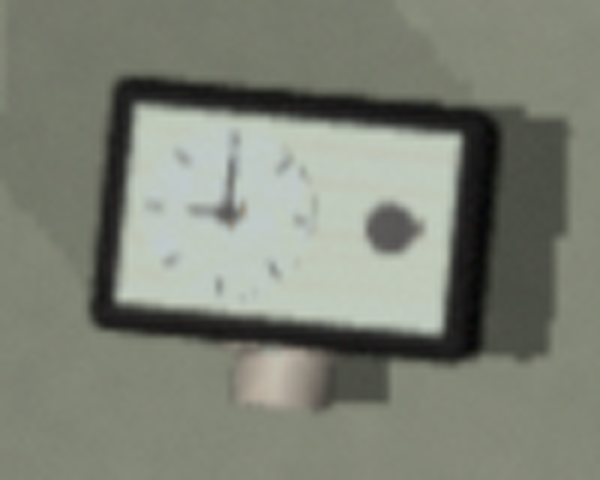

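The timer is at (0.590, 0.123) with yaw about -0.096. The stop's yaw is about +0.047, and its face is at n≈0.661. I'll straddle the plunger with partly open fingers, push the timer square against the stop, then press with the fingers closed.

```bash
python3 -m handwheel '[[-3.27,-2.21,0,0,0,0],[-3.27,-2.21,0,0,0,0],[-3.27,-2.21,0,0,0,0],[-3.27,-2.21,0,0,0,0],[-3.27,-2.21,0,0,0,0],[-3.27,-2.21,0,0,0,0],[-3.27,-2.21,0,0,0,0],[-3.27,-2.21,0,0,0,0],[-3.27,-2.21,0,0,0,0],[-3.27,-2.21,0,0,0,0],[-3.27,-2.21,0,0,0,0],[-3.27,-2.21,0,0,0,0],[-3.27,-2.21,0,0,0,0],[-3.27,-2.21,0,0,0,0],[0,0,0,0,0,-0.114],[0,0,0,0,0,-0.114],[0,0,0,0,0,-0.114]]' 0.6 20
cat > rep.py <<'E'
from h import *
s=ctrl.get_state(); M=R.from_rotvec(s['eef_rot']).as_matrix(); p=np.array(s['ee_pos']); a=.0463
n=np.array([np.cos(a),np.sin(a),0]);t=np.array([-np.sin(a),np.cos(a),0])
print(s['time_s'],'n,t,z',(n@p).round(4),(t@p).round(4),p[2].round(4),'tool y ang err',(np.arctan2(M[1,1],M[0,1])-np.pi/2-a).round(4),'F n,t,z',(n@s['ft_force']).round(2),(t@s['ft_force']).round(2),s['ft_force'][2].round(2),'op',s['opening'])
E
python3 rep.py
```

```text
time_s: 1.8
ee_pos: [0.5152, 0.1201, 0.2556]
eef_rot: [0.078, -3.139, -0.0]
ft_force: [0.2, 0.5, 0.0]
opening: 0.603
gripper_force: 0.0
1.8 n,t,z 0.5202 0.0961 0.2556 tool y ang err 0.0035 F n,t,z 0.2 0.46 0.02 op 0.6028977109838487
```

```bash
python3 -m handwheel '[[0,0,2.7,0,0,0],[0,0,2.7,0,0,0],[0,0,2.7,0,0,0],[0,0,2.7,0,0,0],[0,0,2.7,0,0,0],[0,0,2.7,0,0,0],[0,0,2.7,0,0,0],[0,0,2.7,0,0,0],[0,0,0.5,0,0,0],[0,0,0,0,0,0]]'; python3 rep.py; python3 -c "
from h import *
s=snap('top','top1');snap('scene','sc1');snap('wrist','w1')
a=load('sc1')['img'][100:260,230:390];b=s['img'][180:340,120:280]
cv2.imwrite('pics/m1.png',cv2.resize(np.hstack([a,b]),None,fx=2.4,fy=2.4)[...,::-1])"
```

```text
time_s: 2.8
ee_pos: [0.5143, 0.1206, 0.0344]
eef_rot: [0.072, -3.138, -0.0]
ft_force: [-0.2, 0.0, 0.7]
opening: 0.599
gripper_force: 0.0
2.8 n,t,z 0.5194 0.0967 0.0344 tool y ang err -0.0001 F n,t,z -0.17 0.03 0.74 op 0.5989291916442073
```

View pics/m1.png

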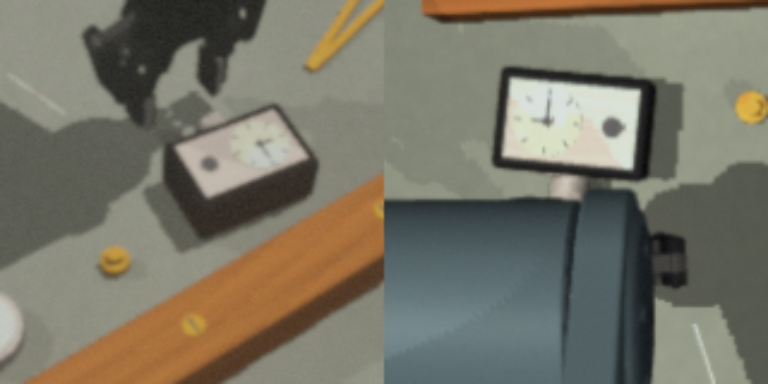

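The fingers straddle the plunger, which sits near (568,185) in the crop, and they're clear of everything. Pushing now.

```bash
python3 -m handwheel '[[-0.5,0,0,0,0,0],[-0.5,0,0,0,0,0],[-0.5,0,0,0,0,0],[-0.5,0,0,0,0,0],[-0.5,0,0,0,0,0],[-0.5,0,0,0,0,0],[-0.4,0,0,0,0,0],[-0.4,0,0,0,0,0],[-0.4,0,0,0,0,0],[-0.4,0,0,0,0,0],[-0.4,0,0,0,0,0],[-0.4,0,0,0,0,0],[-0.4,0,0,0,0,0],[-0.4,0,0,0,0,0]]'; python3 rep.py
python3 -m handwheel '[[-0.15,0,0,0,0,0],[-0.15,0,0,0,0,0],[0,0,0,0,0,0]]';python3 rep.py; python3 -c "
from h import *
s=snap('top','top2');snap('scene','sc2')
a=load('sc2')['img'][100:260,230:390];b=s['img'][130:290,120:280]
cv2.imwrite('pics/m2.png',cv2.resize(np.hstack([a,b]),None,fx=2.4,fy=2.4)[...,::-1])"
```

```text
time_s: 4.35
ee_pos: [0.5775, 0.1235, 0.0352]
eef_rot: [0.073, -3.141, -0.0]
ft_force: [-0.9, 0.0, -0.1]
opening: 0.599
gripper_force: 0.4
4.35 n,t,z 0.5826 0.0967 0.0352 tool y ang err -0.0001 F n,t,z -0.87 0.04 -0.12 op 0.5993072683941266
time_s: 4.65
ee_pos: [0.5806, 0.1236, 0.0354]
eef_rot: [-0.072, 3.14, 0.0]
ft_force: [0.7, 0.2, -0.1]
opening: 0.602
gripper_force: 0.0
4.65 n,t,z 0.5857 0.0966 0.0354 tool y ang err -0.0002 F n,t,z 0.75 0.14 -0.08 op 0.6017818232342078
```

View pics/m2.png

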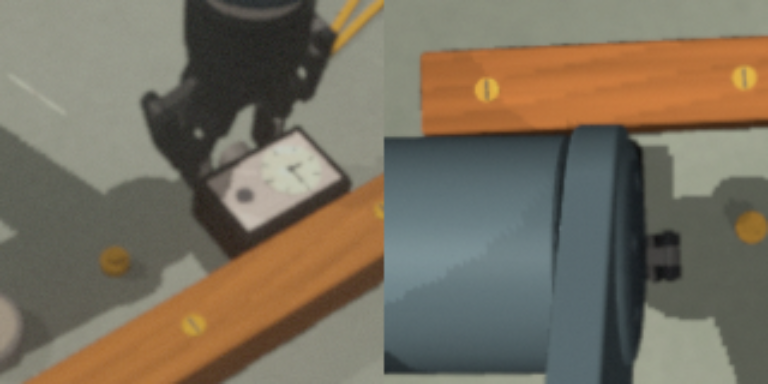

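The timer has followed and is nearly square, with only a sliver of gap left in the scene crop around (240,250). I'll keep pushing until the stop resists.

```bash
python3 -m handwheel '[[-0.15,0,0,0,0,0],[-0.15,0,0,0,0,0],[-0.1,0,0,0,0,0],[0,0,0,0,0,0]]';python3 rep.py
```

```text
time_s: 5.15
ee_pos: [0.5844, 0.1238, 0.0353]
eef_rot: [-0.073, 3.141, 0.0]
ft_force: [-0.7, -0.7, -0.0]
opening: 0.597
gripper_force: 0.2
5.15 n,t,z 0.5895 0.0966 0.0353 tool y ang err -0.0001 F n,t,z -0.77 -0.65 -0.02 op 0.5967605768679535
```

```bash
python3 -m handwheel '[[-0.15,0,0,0,0,0],[-0.1,0,0,0,0,0],[0,0,0,0,0,0]]';python3 rep.py
```

```text
time_s: 5.45
ee_pos: [0.5868, 0.124, 0.0352]
eef_rot: [0.072, -3.141, -0.0]
ft_force: [-0.6, -0.5, 0.7]
opening: 0.601
gripper_force: 0.4
5.45 n,t,z 0.5919 0.0967 0.0352 tool y ang err -0.0002 F n,t,z -0.61 -0.52 0.67 op 0.6009761522042081
```

```bash
python3 -m handwheel '[[-0.1,0,0,0,0,0],[-0.1,0,0,0,0,0],[0,0,0,0,0,0]]';python3 rep.py
```

```text
time_s: 5.75
ee_pos: [0.5869, 0.124, 0.0349]
eef_rot: [0.073, -3.136, 0.0]
ft_force: [-8.6, -0.5, 4.5]
opening: 0.6
gripper_force: 4.0
5.75 n,t,z 0.592 0.0967 0.0349 tool y ang err 0.0 F n,t,z -8.58 -0.1 4.54 op 0.6002514000427771
```

The timer is braced against the stop at 8.6 N. Now I'll back off, close the fingers and re-measure the timer.

```bash
python3 -m handwheel '[[0.4,0,0,0,0,0],[1,0,0,0,0,0],[1.3,0,0,0,0,0],[1.3,0,0,0,0,0],[0,0,0,0,0,0],[0,0,0,0,0,0],[0,0,0,0,0,0]]' 0 20;python3 rep.py
python3 - <<'E'
from h import *
s=snap('scene','sc3');w=snap('wrist','w3')
im=s['img'];m=np.zeros(im.shape[:2],np.uint8);m[120:235,290:365]=((im.min(2)>125)[120:235,290:365])*255
c=max(cv2.findContours(m,cv2.RETR_EXTERNAL,cv2.CHAIN_APPROX_NONE)[0],key=cv2.contourArea)[:,0]
r=cv2.minAreaRect(ray(s,c,.04)[:,:2].astype(np.float32));a=.0463
print(r,'n,t',r[0][0]*np.cos(a)+r[0][1]*np.sin(a),-r[0][0]*np.sin(a)+r[0][1]*np.cos(a))
cv2.imwrite('pics/m3.png',np.hstack([cv2.resize(im[100:260,230:390],(400,400)),cv2.resize(w['img'],(400,300)).copy() if 0 else cv2.copyMakeBorder(cv2.resize(w['img'],(400,300)),0,100,0,0,0)])[...,::-1])
E
```

```text
time_s: 6.45
ee_pos: [0.5489, 0.1222, 0.0356]
eef_rot: [0.073, -3.141, -0.0]
ft_force: [-3.3, 0.0, 5.8]
opening: 0.26
gripper_force: 20.0
6.45 n,t,z 0.554 0.0967 0.0356 tool y ang err -0.0001 F n,t,z -3.27 0.18 5.76 op 0.25973685806947383
((0.5980127453804016, 0.12564925849437714), (0.045694153755903244, 0.07635866850614548), 5.4688801765441895) n,t 0.6031873652890986 0.09783650726179652
```

View pics/m3.png

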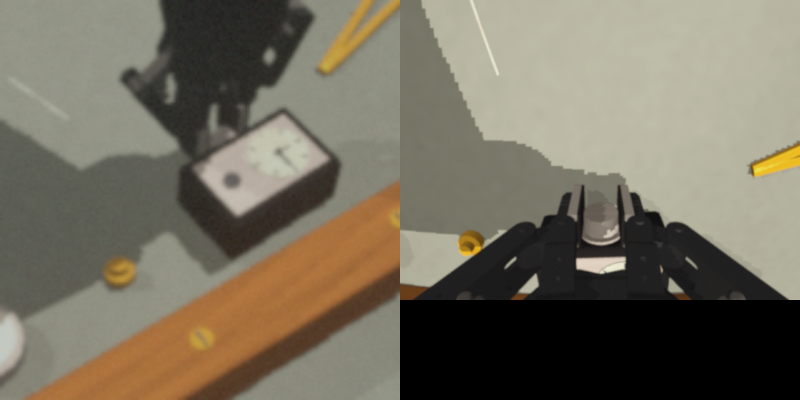

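Closing at the start of the call gripped the plunger (both images show it between the pads), which dragged the timer about 3 cm back. To mend this I'll reopen, push square again, retreat with the fingers open, and only then close.

```bash
python3 -m handwheel '[[0,0,0,0,0,0],[0,0,0,0,0,0],[0,0,0,0,0,0],[0,0,0,0,0,0],[-0.4,0,0,0,0,0],[-0.4,0,0,0,0,0],[-0.4,0,0,0,0,0],[-0.4,0,0,0,0,0],[-0.4,0,0,0,0,0],[-0.4,0,0,0,0,0],[-0.4,0,0,0,0,0],[-0.4,0,0,0,0,0],[-0.3,0,0,0,0,0],[-0.2,0,0,0,0,0],[-0.1,0,0,0,0,0],[0,0,0,0,0,0]]' 0.6 20;python3 rep.py
```

```text
time_s: 8.15
ee_pos: [0.5868, 0.1239, 0.0353]
eef_rot: [-0.073, 3.141, -0.0]
ft_force: [-1.1, 0.5, -0.1]
opening: 0.601
gripper_force: 0.3
8.15 n,t,z 0.5919 0.0966 0.0353 tool y ang err -0.0001 F n,t,z -1.09 0.5 -0.1 op 0.6008384922766361
```

```bash
python3 -m handwheel '[[-0.1,0,0,0,0,0],[-0.1,0,0,0,0,0],[0,0,0,0,0,0]]';python3 rep.py
python3 -m handwheel '[[0.5,0,0,0,0,0],[1,0,0,0,0,0],[1,0,0,0,0,0],[1,0,0,0,0,0],[1,0,0,0,0,0],[0,0,0,0,0,0]]'
python3 rep.py
python3 - <<'E'
from h import *
s=snap('scene','sc4')
im=s['img'];m=np.zeros(im.shape[:2],np.uint8);m[120:235,290:385]=((im.min(2)>125)[120:235,290:385])*255
c=max(cv2.findContours(m,cv2.RETR_EXTERNAL,cv2.CHAIN_APPROX_NONE)[0],key=cv2.contourArea)[:,0]
r=cv2.minAreaRect(ray(s,c,.04)[:,:2].astype(np.float32));a=.0463
print(r,'n,t',r[0][0]*np.cos(a)+r[0][1]*np.sin(a),-r[0][0]*np.sin(a)+r[0][1]*np.cos(a))
E
```

```text
time_s: 8.45
ee_pos: [0.5869, 0.124, 0.0349]
eef_rot: [0.073, -3.136, 0.0]
ft_force: [-8.0, -0.6, 5.7]
opening: 0.599
gripper_force: 3.9
8.45 n,t,z 0.592 0.0967 0.0349 tool y ang err -0.0 F n,t,z -7.99 -0.25 5.73 op 0.599223515529203
time_s: 9.05
ee_pos: [0.5419, 0.1221, 0.035]
eef_rot: [0.073, -3.139, -0.0]
ft_force: [0.3, -0.5, -0.3]
opening: 0.599
gripper_force: 0.0
9.05 n,t,z 0.547 0.0969 0.035 tool y ang err 0.0001 F n,t,z 0.25 -0.52 -0.31 op 0.5992209212371548
((0.5680028200149536, 0.17890551686286926), (0.14902669191360474, 0.08076704293489456), 80.64619445800781) n,t 0.5756744840506944 0.1524246565417714
```

Retreated cleanly. Closing clear of the plunger, then checking.

```bash
python3 -m handwheel '[[0,0,0,0,0,0],[0,0,0,0,0,0],[0,0,0,0,0,0],[0,0,0,0,0,0],[0,0,0,0,0,0]]' 0 20;python3 rep.py
python3 - <<'E'
from h import *
s=snap('scene','sc5');w=snap('wrist','w5')
cv2.imwrite('pics/m5.png',np.hstack([cv2.resize(s['img'][100:260,230:390],(400,400)),cv2.copyMakeBorder(cv2.resize(w['img'],(400,300)),0,100,0,0,0)])[...,::-1])
E
```

```text
time_s: 9.6
ee_pos: [0.5439, 0.1219, 0.0352]
eef_rot: [0.073, -3.141, 0.0]
ft_force: [-0.3, -0.8, 0.2]
opening: 0.0
gripper_force: 0.0
9.6 n,t,z 0.549 0.0966 0.0352 tool y ang err -0.0001 F n,t,z -0.32 -0.74 0.21 op 7.598709935512714e-06
```

View pics/m5.png

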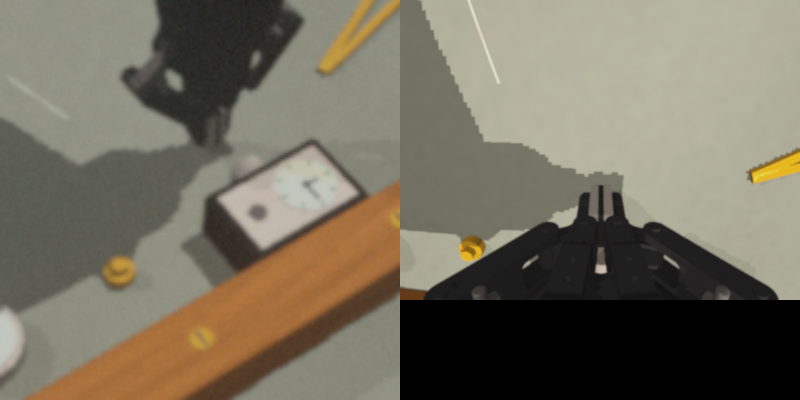

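The timer is square on the stop, and the shut fingers are in line with the plunger at (248,168). Pressing now.

```bash
python3 -m handwheel '[[-0.6,0,0,0,0,0],[-0.6,0,0,0,0,0],[-0.6,0,0,0,0,0],[-0.5,0,0,0,0,0],[-0.2,0,0,0,0,0],[-0.2,0,0,0,0,0],[-0.2,0,0,0,0,0],[-0.2,0,0,0,0,0],[0,0,0,0,0,0]]';python3 rep.py
python3 -m handwheel '[[-0.15,0,0,0,0,0],[-0.15,0,0,0,0,0],[0,0,0,0,0,0]]';python3 rep.py
python3 -m handwheel '[[-0.1,0,0,0,0,0],[-0.1,0,0,0,0,0],[0,0,0,0,0,0]]';python3 rep.py
```

```text
time_s: 10.6
ee_pos: [0.5741, 0.1234, 0.0351]
eef_rot: [0.073, -3.139, 0.0]
ft_force: [-3.0, -0.8, 2.2]
opening: 0.001
gripper_force: 1.6
10.6 n,t,z 0.5792 0.0967 0.0351 tool y ang err 0.0 F n,t,z -3.01 -0.69 2.24 op 0.0013766487719600482
time_s: 10.9
ee_pos: [0.5774, 0.1235, 0.035]
eef_rot: [0.073, -3.14, -0.0]
ft_force: [-3.8, -0.5, 2.2]
opening: -0.001
gripper_force: 2.0
10.9 n,t,z 0.5825 0.0967 0.035 tool y ang err -0.0001 F n,t,z -3.85 -0.36 2.2 op -0.0007151895661822635
time_s: 11.2
ee_pos: [0.5795, 0.1236, 0.0351]
eef_rot: [0.073, -3.14, -0.0]
ft_force: [-5.5, 0.4, 1.6]
opening: -0.001
gripper_force: 2.3
11.2 n,t,z 0.5846 0.0967 0.0351 tool y ang err -0.0001 F n,t,z -5.43 0.65 1.58 op -0.0007117014912088129
```

The force follows the spring curve (3.0, 3.8, 5.4 N). I'll go slightly further to bottom the button out, then hold for over a second.

```bash
python3 -m handwheel '[[-0.1,0,0,0,0,0],[-0.1,0,0,0,0,0],[0,0,0,0,0,0],[0,0,0,0,0,0],[0,0,0,0,0,0],[0,0,0,0,0,0],[0,0,0,0,0,0],[0,0,0,0,0,0],[0,0,0,0,0,0],[0,0,0,0,0,0],[0,0,0,0,0,0],[0,0,0,0,0,0],[0,0,0,0,0,0],[0,0,0,0,0,0],[0,0,0,0,0,0]]';python3 rep.py
```

```text
time_s: 12.7
ee_pos: [0.58, 0.1237, 0.035]
eef_rot: [0.073, -3.137, 0.0]
ft_force: [-10.4, -0.9, 6.5]
opening: -0.002
gripper_force: 5.4
12.7 n,t,z 0.5851 0.0967 0.035 tool y ang err 0.0002 F n,t,z -10.4 -0.4 6.46 op -0.0017887524448684483
```

The button bottomed out at 10.4 N and stayed in for over a second. Letting go and checking.

```bash
python3 -m handwheel '[[0.2,0,0,0,0,0],[0.3,0,0,0,0,0],[0.3,0,0,0,0,0],[0.4,0,0,0,0,0],[1,0,0,0,0,0],[2,0,0,0,0,0],[3,0,0,0,0,0],[3,0,0,0,0,0],[3,0,0,0,0,0],[3,0,0,0,0,0],[0,0,-2,0,0,0],[0,0,-2,0,0,0],[0,0,0,0,0,0]]';python3 rep.py
python3 - <<'E'
from h import *
s=snap('top','top6');c=snap('scene','sc6')
a=c['img'][100:260,180:390];b=s['img'][130:290,130:390]
cv2.imwrite('pics/m6.png',np.hstack([cv2.resize(a,(394,300)),cv2.resize(b,(400,246)) if 0 else cv2.copyMakeBorder(cv2.resize(b,(400,246)),0,54,0,0,0)])[...,::-1])
im=s['img'];m=np.zeros(im.shape[:2],np.uint8);m[180:240,150:240]=((im.min(2)>120)[180:240,150:240])*255
q=max(cv2.findContours(m,cv2.RETR_EXTERNAL,cv2.CHAIN_APPROX_NONE)[0],key=cv2.contourArea)[:,0]
print(cv2.minAreaRect(ray(s,q,.04)[:,:2].astype(np.float32)))
E
```

```text
time_s: 14.0
ee_pos: [0.4223, 0.1162, 0.0781]
eef_rot: [-0.072, 3.133, -0.0]
ft_force: [0.8, 0.2, 0.7]
opening: -0.006
gripper_force: 0.0
14.0 n,t,z 0.4273 0.0966 0.0781 tool y ang err -0.0 F n,t,z 0.86 0.17 0.73 op -0.005768118062352338
((0.6264123320579529, 0.12680280208587646), (0.04669827222824097, 0.07674352824687958), 2.667001962661743)
```

View pics/m6.png

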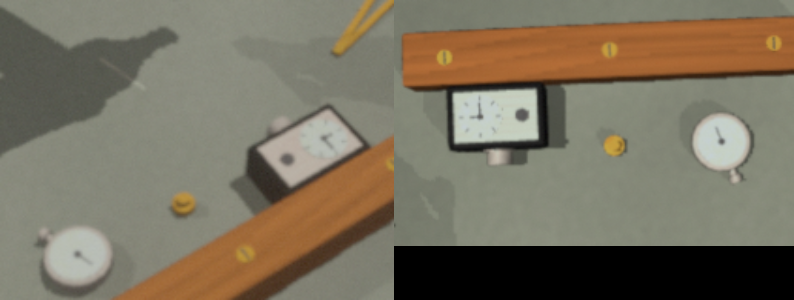

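The timer is square against the stop (yaw 2.67°, the stop's is 2.65°). The plunger is out, the stopwatch hasn't moved, and the arm is clear.

```bash
python3 -c "
from bench import ctrl
print(ctrl.job_done())"
```

```text
the job is handed in; nothing more can be done
None
```

I handed the job in, but no verdict came back: the rectangular timer's button was held fully in against the stop for over a second, and the timer now lies square against it with the button out and the stopwatch untouched; along the way I gripped the plunger by mistake and dragged the timer about 3 cm back, so I pushed it square again before pressing.

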